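# Carry the setter's queue of fixtures to the other rack in order

## Robot

A 6-joint arm with a two-finger parallel gripper is mounted at the origin on the work surface. World frame = base frame: x ahead of the robot, y to its left, z up, the work surface at z = 0. Lengths are in m, angles in degrees, forces in N, time in s.
With the tool pointing down it reaches from about 0.35 to 1 m from the base axis. Payload 7.1 kg.
Tool frame: the origin (TCP) lies between the finger pads; the fingertips stand 22 mm ahead of it and the grasp point (between the pads) lies 3 mm ahead of it (arm.finger_overhang is the distance from the TCP to the fingertips, in m); z points along the fingers, y is the line along which they close (so a half turn about z gives the same grasp; the last joint's range is limited). The gripper opens to 85 mm and grips with 20 to 120 N. Pads are 22 mm wide; open, the fingers measure 114 mm over their backs; the gripper's body (76 mm by 85 mm) begins 54 mm behind the grasp point. The pads swing forward as they close: fully open they stand 13 mm farther back than shut.
Start: joints at [65.489, 24.242, 93.386, -0, 62.372, -1.089], TCP at [0.248, 0.573, 0.253] pointing down, gripper open.
Joint ranges: [-172.04, 172.04], [-51.8, 120.97], [4.93, 147.93], [-75.15, 255.16], [6.16, 154.13], [-145.62, 145.62]. Speed limits (degrees/s): [136.94, 136.94, 172.46, 180, 180, 180].

## Interface

Orientations are given as a 3x3 rotation matrix whose columns are the frame's x, y, z axes.
In Python, from rig import arm, imaging gives the robot as it stands. The module is installed in compiled form; this text tells all that it offers.
- The arm moves only by the shell command python3 -m jog 'ROWS'. ROWS is JSON, a list of rows, each an object of numbers: "wx", "wy", "wz": the turn, a rotation vector about the tool's x, y, z in degrees; "dx", "dy", "dz": the shift along the tool's x, y, z in mm; "hand": the closure in counts, from 0 (fully open) to 255 (shut). In form: [{"wx": .., "wy": .., "wz": .., "dx": .., "dy": .., "dz": .., "hand": ..}, ...]. A call has 1 to 5 rows; each row is the pose to reach, as a shift and turn from the pose commanded when the call began, along the tool's axes at that moment; what a row does not reach only later rows make up. A row lasts 1/8 s, in which the tool goes at most 62.5 mm and 10.7 degrees, less where a joint would pass 70% of its speed; a pose out of reach is approached as far as the arm can. A call with a gripper value outside its range is refused whole. The fingers move at their own pace and stop on an object; the grip force is fixed at half the most. Time passes only in rows, so rows that repeat a pose let the fingers close. It gives the time, the measured TCP pose, the force, the opening and the grip force at its end, in the units of the state.
- arm.get_obs(): the state, without advancing time (a new reading comes with each control period).
- imaging.read_camera(name): name is "side" or "top" or "wrist"; returns the picture (400x640x3 uint8, red, green, blue); there is no depth.
- imaging.camera_model(name): a dict with "fov_y" (degrees; the focal length in pixels is half the picture's height over the tangent of half this angle, whatever the lens; pixels are square), "cx", "cy" (the principal point, pixels), "rvec" (rotation vector, rad) and "tvec" (3), from world to camera coordinates, as OpenCV has them; the wrist camera has in their place "T_tool_cam" (4x4, takes a point from camera to tool coordinates, whose origin is the TCP and whose axes are the flange's). Camera axes: x right, y down, z forward; pixel columns grow to the right and rows downward; lengths in m; the calibration is good to about 2 mm. A picture is of the moment at which its call begins: read the wrist's pose just before it. camera_model takes no time and is no camera call.
- arm.sign_off(): hands the job in; it is judged then, once.
Trained networks look in the newest picture that a camera, given by its name, has taken for a name from the list of things; names that differ only in an ending like _2 or _b are one class to them, and where a whole thing is asked for, a point or a joint stands for the part that bears it (a point fixed in the world has none). Each returns a list of dicts, best first, with "score" (0 to 1); they miss things now and then, are a little off and sometimes report something else, mostly with a low value. They report only what shows in the picture. A call takes as long as a camera call. They do not tell look-alikes from the thing itself.
- imaging.recognise(camera, target): "box" ([left, top, right, bottom] in pixels, round what is visible of it).
- imaging.cut_out(camera, target): "region" (400x640 bool, what is visible of it) and "box" ([left, top, right, bottom] in pixels, round what is visible of it).
The state is a dict: "time": time; "q": joint angles; "joint_vel": joint speeds; "tau": joint torques, N m; "ee_pos": TCP position; "tcp_rot": TCP orientation; "wrist_force": force on the tool from outside, world axes, zero at the start; "wrist_torque": the same for the moment, N m; "gripper_width": finger opening in m; "finger_force": force on a finger pad.
Only numpy, scipy, OpenCV 4.12 (cv2) and the standard library are available. Lean on these libraries where they do the work, as an engineer would, in place of code of your own. Each camera call takes 0.05 s, during which the arm holds its last target. There are 200 camera calls.

## Task

Move the four steel fixtures from the wooden rack to the empty aluminium rack, one to a pocket, keeping their order counted from the black knob: the one nearest the wooden rack's knob goes into the pocket nearest the aluminium rack's knob, and so on along the row. Keep them upright, set them down rather than drop them, each standing flat on its pocket's floor, and let go.

Things in the scene. Friction and masses are not known exactly. Their poses are not given: they have to be found in the camera images.
- stake: Steel doming stake like a mushroom: round foot 34 mm diameter, 8 mm high, thin 16 mm post, smooth head 34 mm diameter from 30 to 46 mm up with a low dome above it; 54 mm tall. Origin: centre of underside, z up. Starts upright in a pocket of the wooden rack. 0.14 to 0.4 kg. Grip it 34 mm above the underside, here 34 mm wide (the rim of the head).
- mandrel: Steel stepped ring mandrel: round foot 34 mm diameter, 8 mm high, then steps of 26 mm (up to 40 mm), 20 mm (up to 54 mm) and 13 mm diameter (up to 68 mm, its top). Origin: centre of underside, z up. Starts upright in a pocket of the wooden rack. 0.14 to 0.4 kg. Grip it 34 mm above the underside, here 26 mm wide.
- vise: Steel ring vise: plain cylinder 32 mm diameter, 38 mm high, with two parallel jaws on top with a 6 mm slot between them, 54 mm tall. Origin: centre of underside, z up. Starts upright in a pocket of the wooden rack. 0.14 to 0.4 kg. Grip it 34 mm above the underside, here 32 mm wide.
- block: Steel bezel block: square, 30 x 30 mm, 46 mm tall, four dark round dimples in its top; x and y axes square to its side faces. Origin: centre of underside, z up. Starts upright in a pocket of the wooden rack. 0.14 to 0.4 kg. Grip it 34 mm above the underside, here 30 mm wide across two faces. It stands turned up to 0.2 rad from square with the rack.
- pocket_stake: One of four identical pockets of the wooden rack, in any order (here the stake starts): shallow square wooden tray, 56 x 56 mm outside, 51 mm inside, 2.5 mm walls, 10.5 mm high, fixed. Origin: centre of its underside, 2.5 mm below its floor, 10 mm above the bench; x and y parallel to the rack's.
- pocket_mandrel: One of four identical pockets of the wooden rack, in any order (here the mandrel starts): shallow square wooden tray, 56 x 56 mm outside, 51 mm inside, 2.5 mm walls, 10.5 mm high, fixed. Origin: centre of its underside, 2.5 mm below its floor, 10 mm above the bench; x and y parallel to the rack's.
- pocket_vise: One of four identical pockets of the wooden rack, in any order (here the vise starts): shallow square wooden tray, 56 x 56 mm outside, 51 mm inside, 2.5 mm walls, 10.5 mm high, fixed. Origin: centre of its underside, 2.5 mm below its floor, 10 mm above the bench; x and y parallel to the rack's.
- pocket_block: One of four identical pockets of the wooden rack, in any order (here the block starts): shallow square wooden tray, 56 x 56 mm outside, 51 mm inside, 2.5 mm walls, 10.5 mm high, fixed. Origin: centre of its underside, 2.5 mm below its floor, 10 mm above the bench; x and y parallel to the rack's.
- old_rack: Base of the wooden rack, on which the four wooden pockets stand, full at the start. Four pockets in a row along its x, at x = +84, +28, -28, -84 mm, y = 0, each 51 x 51 mm inside; floors 12.5 mm, rims 20.5 mm above the bench. A black knob (20 mm wide) at x = +128 mm marks the row's first end. Origin: on the bench under the middle of the row, z up. Fixed; any yaw, either side.
- new_rack: The aluminium rack, empty at the start, with its four pockets made in one piece with it (5 mm walls). Four pockets in a row along its x, at x = +84, +28, -28, -84 mm, y = 0, each 51 x 51 mm inside; floors 12.5 mm, rims 20.5 mm above the bench. A black knob (20 mm wide) at x = +128 mm marks the row's first end. Origin: on the bench under the middle of the row, z up. Fixed; any yaw, either side.
Mind the look-alikes: they are no part of the job. What is shaped like the stake but pink is not meant. Leave any pink look-alike of the vise alone.

How it is judged (in metres and radians):
At the end, for the whole second after the job is handed in: Each fixture stands upright (0.1 rad), released and at rest, on the floor (4 mm) of the aluminium pocket with the same place from the black knob as its old wooden pocket, within 12 mm of the pocket's centre along and across the row (((x of pocket_stake in the frame of old_rack between 0.064 and 0.104 m and x of stake in the frame of new_rack between 0.072 and 0.096 m) or (x of pocket_stake in the frame of old_rack between 0.008 and 0.048 m and x of stake in the frame of new_rack between 0.016 and 0.04 m) or (x of pocket_stake in the frame of old_rack between -0.048 and -0.008 m and x of stake in the frame of new_rack between -0.04 and -0.016 m) or (x of pocket_stake in the frame of old_rack between -0.104 and -0.064 m and x of stake in the frame of new_rack between -0.096 and -0.072 m)) and y of stake in the frame of new_rack between -0.012 and 0.012 m and z of stake in the frame of new_rack between 0.008 and 0.0165 m and angle between each of stake, mandrel, vise, block's own z axis and vertical below 0.1 rad and linear speed of each of stake, mandrel, vise, block below 0.02 m/s and contact force between each of stake, mandrel, vise, block and the fingers below 0.1 N and ((x of pocket_mandrel in the frame of old_rack between 0.064 and 0.104 m and x of mandrel in the frame of new_rack between 0.072 and 0.096 m) or (x of pocket_mandrel in the frame of old_rack between 0.008 and 0.048 m and x of mandrel in the frame of new_rack between 0.016 and 0.04 m) or (x of pocket_mandrel in the frame of old_rack between -0.048 and -0.008 m and x of mandrel in the frame of new_rack between -0.04 and -0.016 m) or (x of pocket_mandrel in the frame of old_rack between -0.104 and -0.064 m and x of mandrel in the frame of new_rack between -0.096 and -0.072 m)) and y of mandrel in the frame of new_rack between -0.012 and 0.012 m and z of mandrel in the frame of new_rack between 0.008 and 0.0165 m and ((x of pocket_vise in the frame of old_rack between 0.064 and 0.104 m and x of vise in the frame of new_rack between 0.072 and 0.096 m) or (x of pocket_vise in the frame of old_rack between 0.008 and 0.048 m and x of vise in the frame of new_rack between 0.016 and 0.04 m) or (x of pocket_vise in the frame of old_rack between -0.048 and -0.008 m and x of vise in the frame of new_rack between -0.04 and -0.016 m) or (x of pocket_vise in the frame of old_rack between -0.104 and -0.064 m and x of vise in the frame of new_rack between -0.096 and -0.072 m)) and y of vise in the frame of new_rack between -0.012 and 0.012 m and z of vise in the frame of new_rack between 0.008 and 0.0165 m and ((x of pocket_block in the frame of old_rack between 0.064 and 0.104 m and x of block in the frame of new_rack between 0.072 and 0.096 m) or (x of pocket_block in the frame of old_rack between 0.008 and 0.048 m and x of block in the frame of new_rack between 0.016 and 0.04 m) or (x of pocket_block in the frame of old_rack between -0.048 and -0.008 m and x of block in the frame of new_rack between -0.04 and -0.016 m) or (x of pocket_block in the frame of old_rack between -0.104 and -0.064 m and x of block in the frame of new_rack between -0.096 and -0.072 m)) and y of block in the frame of new_rack between -0.012 and 0.012 m and z of block in the frame of new_rack between 0.008 and 0.0165 m); the robot touches nothing.
It fails at once if a fixture is tipped over (angle between any of stake, mandrel, vise, block's own z axis and vertical above 0.8 rad).
It fails at once if a fixture is dropped into the new rack instead of set down (over 0.5 m/s in the last 15 mm) ((x of stake in the frame of new_rack between -0.12 and 0.12 m and y of stake in the frame of new_rack between -0.04 and 0.04 m and z of stake in the frame of new_rack between 0 and 0.0275 m and linear speed of stake above 0.5 m/s) or (x of mandrel in the frame of new_rack between -0.12 and 0.12 m and y of mandrel in the frame of new_rack between -0.04 and 0.04 m and z of mandrel in the frame of new_rack between 0 and 0.0275 m and linear speed of mandrel above 0.5 m/s) or (x of vise in the frame of new_rack between -0.12 and 0.12 m and y of vise in the frame of new_rack between -0.04 and 0.04 m and z of vise in the frame of new_rack between 0 and 0.0275 m and linear speed of vise above 0.5 m/s) or (x of block in the frame of new_rack between -0.12 and 0.12 m and y of block in the frame of new_rack between -0.04 and 0.04 m and z of block in the frame of new_rack between 0 and 0.0275 m and linear speed of block above 0.5 m/s)).
It also fails if it takes over 109 s, if anything falls off the work surface, if the arm or the gripper's body presses on something with over 40 N, if the wrist force passes 120 N, or if a joint passes its speed limit or range.

## Working session

There is one attempt and no reset: what is moved stays moved. The work goes in short steps, Python scripts to look and compute and a shell command to move; the robot and the scene stay as the last step left them, time stands still between calls to the robot, and variables do not carry over. Pictures are saved under pics/ and viewed, at most 14 in all, crops included, and the job is handed in when it is done.

```bash
mkdir -p pics; python3 - <<'E'
from rig import arm, imaging
import cv2
o=arm.get_obs(); print(o['time'],o['ee_pos'],o['tcp_rot'],o['gripper_width'])
for n in ['top','side']:
    im=imaging.read_camera(n); cv2.imwrite(f'pics/{n}0.png',im[:,:,::-1]); print(imaging.camera_model(n))
print(imaging.camera_model('wrist'))
E
```

```text
0.0 [0.24818958 0.57301795 0.25252969] [[-9.17611664e-01  3.97477548e-01 -6.57261897e-04]
 [ 3.97478091e-01  9.17610490e-01 -1.46792530e-03]
 [ 1.96430629e-05 -1.60823258e-03 -9.99998707e-01]] 0.0855360968855205
{'fov_y': 51.3997532582958, 'cx': 327.57680025968995, 'cy': 198.97822645458086, 'rvec': array([ 2.15849067, -2.17082319,  0.10890992]), 'tvec': array([0.03881476, 0.53757831, 0.99040447])}
{'fov_y': 49.06327358242066, 'cx': 317.97726737066125, 'cy': 206.58180611371264, 'rvec': array([ 0.19836633, -2.67279348,  1.45743769]), 'tvec': array([0.54539791, 0.06143044, 0.84432759])}
{'fov_y': 68.51770011079526, 'cx': 319.8836123208228, 'cy': 195.13366017362898, 'T_tool_cam': array([[-2.94607563e-04, -9.58732809e-01, -2.84308483e-01,
         7.33506296e-02],
       [ 9.99998557e-01, -7.58191948e-04,  1.52051868e-03,
         1.15578548e-04],
       [-1.67333154e-03, -2.84307624e-01,  9.58731649e-01,
        -1.20039054e-01],
       [ 0.00000000e+00,  0.00000000e+00,  0.00000000e+00,
         1.00000000e+00]])}
```

View pics/top0.png

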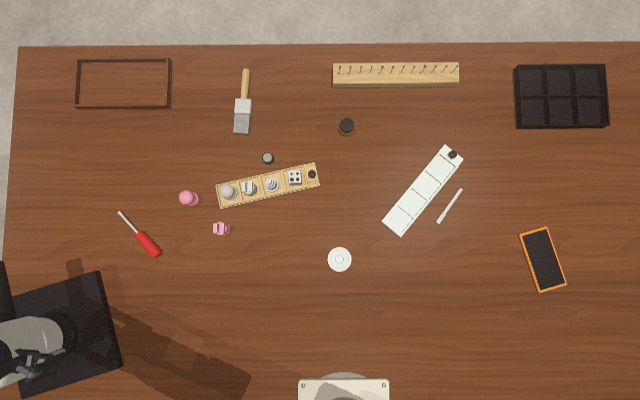

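View pics/side0.png

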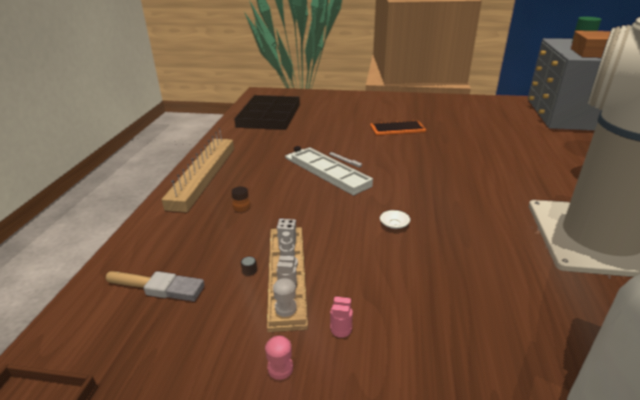

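Wooden rack: knob at (312,174), then block (294,177), mandrel (271,184), vise (249,187) and stake (228,191). The aluminium rack's knob is at (452,154) and its far end near (392,228). The pink stake-like thing (188,198) and pink vise-like thing (221,229) are look-alikes outside the rack, so I'll leave them alone.

```bash
cat > h.py <<'E'
from rig import arm, imaging
import numpy as np, cv2
def cam(n,o=None):
    m=imaging.camera_model(n); f=200/np.tan(np.radians(m['fov_y']/2))
    K=np.array([[f,0,m['cx']],[0,f,m['cy']],[0,0,1]])
    if 'rvec' in m:
        R=cv2.Rodrigues(m['rvec'])[0]; t=m['tvec']
    else:
        T=m['T_tool_cam']; Rw=o['tcp_rot']@T[:3,:3]; p=o['ee_pos']+o['tcp_rot']@T[:3,3]; R=Rw.T; t=-R@p
    return K,R,np.asarray(t)
def ray(c,uv,z):
    K,R,t=c; C=-R.T@t; d=R.T@np.linalg.inv(K)@np.array([uv[0],uv[1],1.]); return (C+d*(z-C[2])/d[2])
def proj(c,P):
    K,R,t=c; return cv2.projectPoints(np.atleast_2d(P).astype(float),cv2.Rodrigues(R)[0],t,K,None)[0][:,0]
def to_tool(o,P):  # mm along tool axes
    return (o['tcp_rot'].T@(np.asarray(P)-o['ee_pos'])*1000).round(1)
E
python3 - <<'E'
from h import *
c=cam('top'); o=arm.get_obs(); imaging.read_camera('top')
for n in ['old_rack','new_rack']:
    for r in imaging.cut_out('top',n)[:2]:
        m=r['region'].astype(np.uint8); cs=max(cv2.findContours(m,0,1)[0],key=len)
        W=np.array([ray(c,p[0],.018)[:2]*1000 for p in cs],np.float32)
        print(n,r['score'],r['box'],cv2.minAreaRect(W))
for n in ['block','mandrel','vise','stake']:
    for r in imaging.recognise('top',n)[:2]:
        b=r['box']; print(n,r['score'],b,ray(c,((b[0]+b[2])/2,(b[1]+b[3])/2),.045).round(3))
for k in [(312,174),(452,154)]: print(ray(c,k,.03))
E
```

```text
old_rack 0.9 [303.1, 164.2, 320.1, 188.9] ((600.6917114257812, 75.20658874511719), (61.54161834716797, 29.68738555908203), 10.49746036529541)
new_rack 0.67 [382.4, 145.3, 465.0, 237.5] ((560.8954467773438, -198.69900512695312), (64.25752258300781, 255.65557861328125), 50.080078125)
new_rack 0.51 [302.6, 163.4, 322.5, 190.6] ((601.0804443359375, 76.70673370361328), (63.076263427734375, 30.28303337097168), 9.364850044250488)
block 0.57 [285.5, 170.6, 304.3, 183.3] [0.59  0.115 0.045]
mandrel 0.63 [267.0, 176.5, 278.4, 194.0] [0.57  0.168 0.045]
vise 0.6 [213.3, 223.6, 232.7, 238.3] [0.461 0.287 0.045]
vise 0.44 [241.2, 178.7, 256.5, 195.4] [0.566 0.226 0.045]
stake 0.75 [225.7, 182.8, 236.9, 199.1] [0.557 0.269 0.045]
stake 0.57 [382.1, 143.2, 462.9, 236.0] [ 0.557 -0.194  0.045]
[0.59977014 0.07379947 0.03      ]
[ 0.64763268 -0.27251936  0.03      ]
```

```bash
python3 -m jog '[{"wz":10,"dx":-54,"dy":-24},{"wz":20,"dx":-108,"dy":-48},{"wz":30,"dx":-162,"dy":-72},{"wz":40,"dx":-216,"dy":-96},{"wz":50,"dx":-270,"dy":-120}]'; python3 - <<'E'
from h import *
o=arm.get_obs(); print(o['ee_pos'],o['tcp_rot'],to_tool(o,[.566,.224,.253]))
E
```

```text
[0.24841044 0.57345634 0.25322661] [[-9.17582392e-01  3.97545656e-01 -6.99391746e-05]
 [ 3.97545662e-01  9.17582382e-01 -1.37226222e-04]
 [ 9.62126576e-06 -1.53720381e-04 -9.99999988e-01]] [-4.303e+02 -1.944e+02  3.000e-01]invalid input
```

```bash
python3 -m jog '[{"wx":0,"wy":0,"wz":10,"dx":-54,"dy":-24,"dz":0,"hand":0},{"wx":0,"wy":0,"wz":20,"dx":-108,"dy":-48,"dz":0,"hand":0},{"wx":0,"wy":0,"wz":30,"dx":-162,"dy":-72,"dz":0,"hand":0},{"wx":0,"wy":0,"wz":40,"dx":-216,"dy":-96,"dz":0,"hand":0},{"wx":0,"wy":0,"wz":50,"dx":-270,"dy":-120,"dz":0,"hand":0}]'; python3 - <<'E'
from h import *
o=arm.get_obs(); print(o['ee_pos'],o['tcp_rot'],to_tool(o,[.566,.224,.253]))
E
```

```text
time: 1.08
ee_pos: [0.4496, 0.3546, 0.2536]
tcp_rot: [[-0.28, 0.96, 0.0], [0.96, 0.28, 0.0], [0.0, 0.001, -1.0]]
wrist_force: [0.6, 0.1, -0.1]
gripper_width: 0.0854
finger_force: 0.0
[0.44963303 0.35462484 0.25358315] [[-2.79909482e-01  9.60026267e-01  4.98818056e-04]
 [ 9.60026364e-01  2.79909300e-01  4.04304625e-04]
 [ 2.48519246e-04  5.92047183e-04 -9.99999794e-01]] [-158.    75.2    0.6]
```

```bash
python3 -m jog '[{"wx":0,"wy":0,"wz":0,"dx":-53,"dy":25,"dz":0,"hand":0},{"wx":0,"wy":0,"wz":0,"dx":-106,"dy":50,"dz":0,"hand":0},{"wx":0,"wy":0,"wz":0,"dx":-158,"dy":75,"dz":0,"hand":0},{"wx":0,"wy":0,"wz":0,"dx":-158,"dy":75,"dz":0,"hand":0}]'; python3 - <<'E'
from h import *
o=arm.get_obs(); im=imaging.read_camera('wrist'); cv2.imwrite('pics/w1.png',im[:,:,::-1]); np.save('w1.npy',[o['ee_pos'],*o['tcp_rot']])
c=cam('wrist',o); print(o['ee_pos'])
for n in ['block','mandrel','vise','stake','old_rack']:
    for r in imaging.recognise('wrist',n)[:2]:
        b=r['box']; print(n,r['score'],b,ray(c,((b[0]+b[2])/2,(b[1]+b[3])/2),.04).round(3))
E
```

```text
time: 1.58
ee_pos: [0.5678, 0.2231, 0.2534]
tcp_rot: [[-0.281, 0.96, 0.001], [0.96, 0.281, -0.0], [-0.0, 0.001, -1.0]]
wrist_force: [-0.6, 1.1, -0.1]
gripper_width: 0.0855
finger_force: 0.0
[0.56779493 0.22311779 0.25336849]
block 0.64 [298.6, 242.6, 328.1, 277.5] [0.591 0.114 0.04 ]
mandrel 0.79 [299.2, 197.5, 326.6, 233.0] [0.574 0.172 0.04 ]
vise 0.95 [304.6, 155.8, 334.1, 186.9] [0.566 0.226 0.04 ]
vise 0.85 [230.2, 68.8, 268.6, 98.2] [0.468 0.297 0.04 ]
stake 0.93 [322.0, 3.3, 358.3, 52.1] [0.545 0.374 0.04 ]
stake 0.7 [308.8, 110.1, 340.9, 142.4] [0.558 0.277 0.04 ]
old_rack 0.59 [290.7, 92.5, 345.4, 290.1] [0.571 0.203 0.04 ]
```

View pics/w1.png

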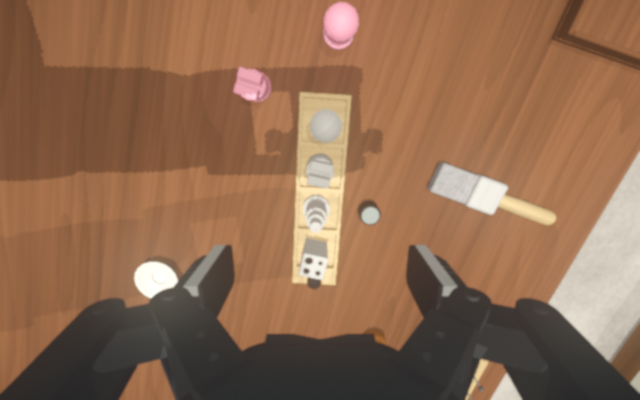

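```bash
cat >> h.py <<'E'
from scipy.optimize import least_squares
def fitrack(c,obj,pix,x0):
    f=lambda p:(proj(c,rackpts(p,obj))-pix).ravel()
    r=least_squares(f,x0,loss='soft_l1',x_scale=[.01,.01,.05]); return r.x,np.abs(r.fun).reshape(-1,2)
def rackpts(p,obj):
    obj=np.atleast_2d(np.asarray(obj,float)); a=p[2]; R=np.array([[np.cos(a),-np.sin(a)],[np.sin(a),np.cos(a)]])
    return np.c_[obj[:,:2]@R.T+p[:2],obj[:,2]]
def old(a): return {'ee_pos':a[0],'tcp_rot':a[1:]}
E
python3 - <<'E'
from h import *
o=old(np.load('w1.npy')); c=cam('wrist',o); im=cv2.imread('pics/w1.png')
p,e=fitrack(c,[[-.112,-.028,.0205],[-.112,.028,.0205],[.128,0,.03]],np.array([[300,93],[351,95],[314,281]],float),[.573,.197,-1.31])
print(p,e)
S=4;x0,y0=262,80
V=cv2.resize(im[y0:y0+220-75+75,x0:x0+130],None,fx=2.7*1.0,fy=2.7,interpolation=cv2.INTER_CUBIC)
def draw(P,col):
    q=((proj(c,P)-[x0,y0]+.5)*2.7).astype(np.int32); cv2.polylines(V,[q],True,col,1)
for x in (.084,.028,-.028,-.084):
    draw(rackpts(p,[[x+s*.0255,t*.0255,.0205] for s,t in((1,1),(1,-1),(-1,-1),(-1,1))]),(0,0,255))
draw(rackpts(p,[[.128+.01*np.cos(a),.01*np.sin(a),.03] for a in np.linspace(0,6.28,20)]),(0,255,0))
cv2.imwrite('pics/w1c.png',V)
E
```

```text
[ 0.57377392  0.20134519 -1.34534657] [[0.83267672 0.98770548]
 [1.01290068 0.07683547]
 [0.08299398 1.60821114]]
```

View pics/w1c.png

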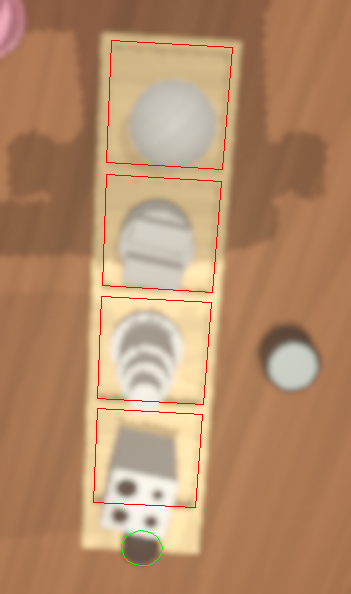

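The crop shows the wooden rack fitted well, with steel stake, vise, mandrel and block in line toward the knob (crop y 120, 245, 350, 500). A loose grey cylinder stands beside the mandrel at crop (290,365). Next I'll locate the individual fixtures.

```bash
python3 - <<'E'
from h import *
o=old(np.load('w1.npy')); c=cam('wrist',o)
p=np.array([.57377,.20135,-1.34535])
def L(u,v,z):
    w=ray(c,(262+u/2.7-.5,80+v/2.7-.5),z); a=p[2]; d=w[:2]-p[:2]
    return w.round(4),(np.array([np.cos(a)*d[0]+np.sin(a)*d[1],-np.sin(a)*d[0]+np.cos(a)*d[1]])*1000).round(1)
for n,a in dict(stake=(172,122,.052),vise_foot=(155,240,.02),vise_top=(152,278,.0665),mand_top=(145,395,.0805),mand_foot=(147,347,.0205),
  block=(140,504,.0585),b1=(127,488,.0585),b2=(157,495,.0585),b3=(120,520,.0585),b4=(151,521,.0585),grey=(291,366,.02)).items(): print(n,*L(*a))
print(to_tool(o,[0,0,.253]))
E
```

```text
stake [0.5572 0.2788 0.052 ] [-79.2   1.2]
vise_foot [0.5658 0.2254 0.02  ] [-25.2  -2.4]
vise_top [0.5664 0.2192 0.0665] [-19.   -3.2]
mand_top [0.5761 0.1758 0.0805] [25.4 -3.4]
mand_foot [0.5764 0.1754 0.0205] [25.9 -3.2]
block [0.5907 0.1161 0.0585] [86.9 -2.6]
b1 [0.583  0.1221 0.0585] [79.3 -8.8]
b2 [0.5967 0.1225 0.0585] [82.   4.7]
b3 [0.5843 0.1058 0.0585] [ 95.5 -11.1]
b4 [0.5978 0.1092 0.0585] [95.2  2.8]
grey [0.6447 0.1852 0.02  ] [31.6 65.5]
[-5.480e+01 -6.076e+02 -2.000e-01]
```

```bash
python3 -m jog '[{"wx":0,"wy":0,"wz":5,"dx":-55,"dy":-4,"dz":20,"hand":90},{"wx":0,"wy":0,"wz":10,"dx":-109,"dy":-8,"dz":50,"hand":90},{"wx":0,"wy":0,"wz":10,"dx":-109,"dy":-8,"dz":103,"hand":90},{"wx":0,"wy":0,"wz":10,"dx":-109,"dy":-8,"dz":103,"hand":90}]'; python3 - <<'E'
from h import *
o=arm.get_obs(); im=imaging.read_camera('wrist'); cv2.imwrite('pics/w2.png',cv2.resize(im[100:320,200:460,::-1],None,fx=2.7,fy=2.7)); np.save('w2.npy',[o['ee_pos'],*o['tcp_rot']])
c=cam('wrist',o); print(o['ee_pos'],o['tcp_rot'])
E
```

```text
time: 2.38
ee_pos: [0.5857, 0.1192, 0.147]
tcp_rot: [[-0.115, 0.993, -0.008], [0.993, 0.115, -0.001], [-0.0, -0.008, -1.0]]
wrist_force: [-1.1, -0.1, 0.3]
gripper_width: 0.0553
finger_force: 0.0
[0.58566302 0.11916888 0.14697292] [[-1.15017731e-01  9.93330019e-01 -8.14835051e-03]
 [ 9.93363347e-01  1.15010318e-01 -1.37409447e-03]
 [-4.27784899e-04 -8.25231797e-03 -9.99965858e-01]]
```

View pics/w2.png

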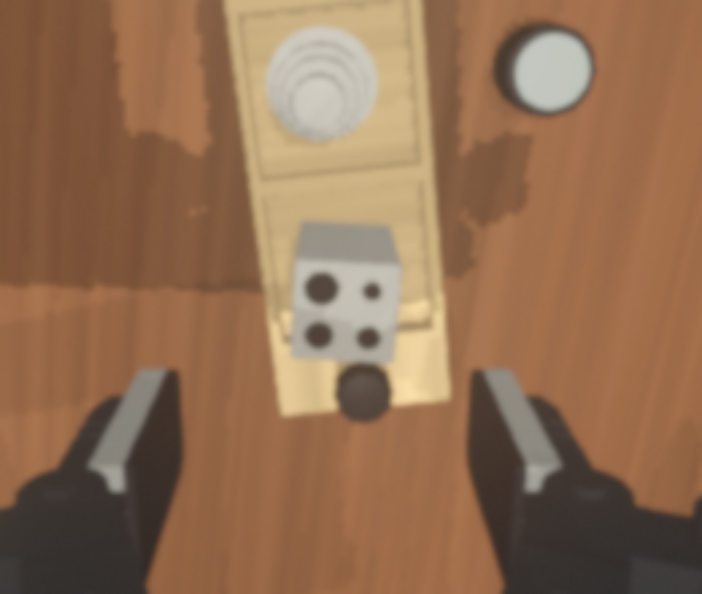

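The block's top face has corners near (295,259), (400,265), (396,362), (291,356) in this crop. The knob is at (362,390).

```bash
cat >> h.py <<'E'
def tgt(o,xy,z,yaw_y):
    "mm shift and wz to bring TCP to xy,z with tool y at world angle yaw_y(deg), mod 180"
    R=o['tcp_rot']; cur=np.degrees(np.arctan2(R[1,1],R[0,1])); d=(cur-yaw_y+90)%180-90
    print('t',round(o['time'],2),'shift',to_tool(o,[*xy,z]),'wz',round(d,1),'tilt',np.degrees(R[:2,2]).round(2))
E
python3 - <<'E'
from h import *
o=old(np.load('w2.npy')); c=cam('wrist',o)
W=np.array([ray(c,(200+(u+.5)/2.7-.5,100+(v+.5)/2.7-.5),.0585) for u,v in((295,259),(400,265),(396,362),(291,356))])
ang=[np.degrees(np.arctan2(*(d[::-1]))) for d in (W[1,:2]-W[0,:2],W[2,:2]-W[3,:2],)]+[np.degrees(np.arctan2(*(d[::-1])))+90 for d in(W[3,:2]-W[0,:2],W[2,:2]-W[1,:2])]
ctr=W.mean(0); print(ctr,ang,np.linalg.norm(np.diff(W,axis=0),axis=1)); print('mandrel',ray(c,(200+317/2.7,100+100/2.7),.0805))
o=arm.get_obs(); print(o['ee_pos']); tgt(o,ctr[:2],.0495,np.mean(ang))
E
```

```text
[0.59058109 0.11545763 0.0585    ] [np.float64(3.300664217866095), np.float64(3.2309974164293944), np.float64(3.7201096673269802), np.float64(5.873763760954802)] [0.02888648 0.02891566 0.02997344]
mandrel [0.57648992 0.17427529 0.0805    ]
[0.58754111 0.1199201  0.1494684 ]
t 2.42 shift [ -4.8   2.9 100. ] wz 2.6 tilt [-0.21 -0.03]
```

```bash
python3 -m jog '[{"wx":0,"wy":0,"wz":2,"dx":0,"dy":0,"dz":30,"hand":90},{"wx":0,"wy":0,"wz":2,"dx":0,"dy":0,"dz":55,"hand":90},{"wx":0,"wy":0,"wz":2,"dx":0,"dy":0,"dz":70,"hand":90},{"wx":0,"wy":0,"wz":2,"dx":0,"dy":0,"dz":70,"hand":90},{"wx":0,"wy":0,"wz":2,"dx":0,"dy":0,"dz":70,"hand":90}]'; python3 - <<'E'
from h import *
o=arm.get_obs(); print(o['ee_pos']); tgt(o,[.5906,.1155],.0495,4)
E
```

```text
time: 3.05
ee_pos: [0.5898, 0.1198, 0.0817]
tcp_rot: [[-0.08, 0.997, 0.002], [0.997, 0.08, 0.0], [0.0, 0.002, -1.0]]
wrist_force: [0.0, -0.8, -0.1]
gripper_width: 0.055
finger_force: 0.0
[0.58975681 0.11979424 0.08172574]
t 3.05 shift [-4.4  0.4 32.2] wz 0.6 tilt [0.12 0.02]
```

```bash
python3 -m jog '[{"wx":0,"wy":0,"wz":0.6,"dx":-4.4,"dy":0.4,"dz":16,"hand":90},{"wx":0,"wy":0,"wz":0.6,"dx":-4.4,"dy":0.4,"dz":32,"hand":90},{"wx":0,"wy":0,"wz":0.6,"dx":-4.4,"dy":0.4,"dz":32,"hand":90},{"wx":0,"wy":0,"wz":0.6,"dx":-4.4,"dy":0.4,"dz":32,"hand":90},{"wx":0,"wy":0,"wz":0.6,"dx":-4.4,"dy":0.4,"dz":32,"hand":180}]' && python3 -m jog '[{"wx":0,"wy":0,"wz":0,"dx":0,"dy":0,"dz":0,"hand":220},{"wx":0,"wy":0,"wz":0,"dx":0,"dy":0,"dz":0,"hand":220},{"wx":0,"wy":0,"wz":0,"dx":0,"dy":0,"dz":0,"hand":220},{"wx":0,"wy":0,"wz":0,"dx":0,"dy":0,"dz":0,"hand":220}]'
```

```text
time: 3.68
ee_pos: [0.5899, 0.115, 0.0486]
tcp_rot: [[-0.069, 0.998, 0.001], [0.998, 0.069, 0.0], [0.0, 0.001, -1.0]]
wrist_force: [-0.5, 0.9, 0.2]
gripper_width: 0.0381
finger_force: 0.0
time: 4.18
ee_pos: [0.5901, 0.115, 0.0489]
tcp_rot: [[-0.069, 0.998, 0.001], [0.998, 0.069, 0.0], [0.0, 0.001, -1.0]]
wrist_force: [-0.2, 0.8, 6.1]
gripper_width: 0.0296
finger_force: 60.3
```

```bash
python3 -m jog '[{"wx":0,"wy":0,"wz":0,"dx":0,"dy":0,"dz":-20,"hand":220},{"wx":0,"wy":0,"wz":0,"dx":0,"dy":0,"dz":-60,"hand":220},{"wx":0,"wy":0,"wz":0,"dx":-10,"dy":0,"dz":-110,"hand":220},{"wx":0,"wy":0,"wz":0,"dx":-40,"dy":0,"dz":-160,"hand":220},{"wx":0,"wy":0,"wz":0,"dx":-80,"dy":0,"dz":-200,"hand":220}]' && python3 -m jog '[{"wx":0,"wy":0,"wz":-9,"dx":-55,"dy":0,"dz":0,"hand":220},{"wx":0,"wy":0,"wz":-18,"dx":-110,"dy":0,"dz":0,"hand":220},{"wx":0,"wy":0,"wz":-27,"dx":-165,"dy":0,"dz":0,"hand":220},{"wx":0,"wy":0,"wz":-36,"dx":-220,"dy":0,"dz":0,"hand":220},{"wx":0,"wy":0,"wz":-45,"dx":-270,"dy":0,"dz":0,"hand":220}]' && python3 -m jog '[{"wx":0,"wy":0,"wz":0,"dx":0,"dy":0,"dz":0,"hand":220},{"wx":0,"wy":0,"wz":0,"dx":0,"dy":0,"dz":0,"hand":220},{"wx":0,"wy":0,"wz":0,"dx":0,"dy":0,"dz":0,"hand":220}]';python3 - <<'E'
from h import *
o=arm.get_obs(); im=imaging.read_camera('wrist'); cv2.imwrite('pics/w3.png',im[:,:,::-1]); np.save('w3.npy',[o['ee_pos'],*o['tcp_rot']])
print(o['ee_pos'],o['q']); tgt(o,[.614,-.244],.25,50)
E
```

```text
time: 4.8
ee_pos: [0.5949, 0.0349, 0.2511]
tcp_rot: [[-0.071, 0.997, 0.001], [0.997, 0.071, 0.0], [0.0, 0.001, -1.0]]
wrist_force: [0.9, -0.9, -3.5]
gripper_width: 0.0292
finger_force: 59.7
time: 5.42
ee_pos: [0.6131, -0.236, 0.2488]
tcp_rot: [[-0.758, 0.653, -0.001], [0.653, 0.758, 0.0], [0.001, -0.0, -1.0]]
wrist_force: [0.8, 0.5, -3.3]
gripper_width: 0.0291
finger_force: 59.8
time: 5.8
ee_pos: [0.6136, -0.2329, 0.2484]
tcp_rot: [[-0.755, 0.656, -0.001], [0.656, 0.755, 0.0], [0.001, -0.0, -1.0]]
wrist_force: [-0.4, 0.1, -3.0]
gripper_width: 0.0293
finger_force: 60.0
[ 0.61362025 -0.23294916  0.24843657] [-2.18311632e+01  2.71768772e+01  8.93488014e+01  1.05011253e-02
  6.35141245e+01 -7.08470400e+01]
t 5.8 shift [-7.5 -8.1 -1.6] wz -1.0 tilt [-0.03  0.02]
```

View pics/w3.png

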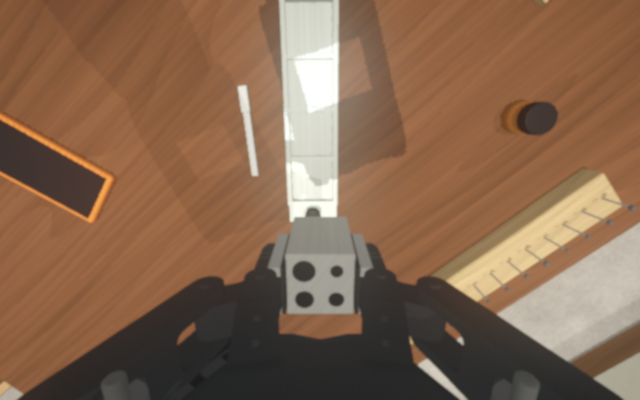

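The held block sits at the image centre. The new rack runs up the picture (columns 285–338), with its knob at (313,212). I'll move back to see all of it.

```bash
python3 -m jog '[{"wx":0,"wy":0,"wz":0,"dx":60,"dy":-7,"dz":0,"hand":220},{"wx":0,"wy":0,"wz":0,"dx":65,"dy":-7,"dz":0,"hand":220},{"wx":0,"wy":0,"wz":0,"dx":65,"dy":-7,"dz":0,"hand":220},{"wx":0,"wy":0,"wz":0,"dx":65,"dy":-7,"dz":0,"hand":220}]';python3 - <<'E'
from h import *
o=arm.get_obs(); im=imaging.read_camera('wrist'); cv2.imwrite('pics/w4.png',im[:,:,::-1]); cv2.imwrite('pics/w4c.png',cv2.resize(im[0:220,250:390,::-1],None,fx=2.7,fy=2.7)); np.save('w4.npy',[o['ee_pos'],*o['tcp_rot']])
print(o['ee_pos'])
E
```

```text
time: 6.35
ee_pos: [0.5616, -0.1971, 0.249]
tcp_rot: [[-0.755, 0.656, 0.002], [0.656, 0.755, -0.001], [-0.002, 0.001, -1.0]]
wrist_force: [0.5, 0.5, -2.6]
gripper_width: 0.0291
finger_force: 60.1
[ 0.56162396 -0.19710306  0.24904511]
```

View pics/w4c.png

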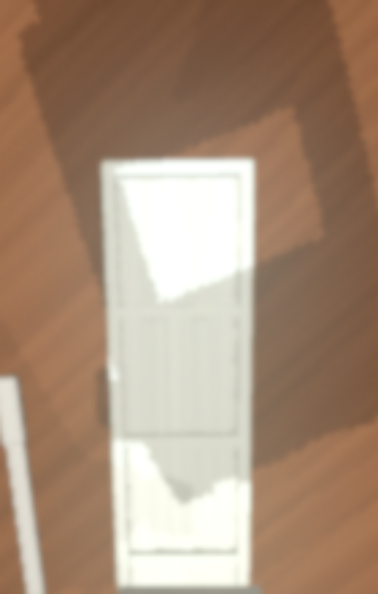

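The far outer corners are at (103,160) and (254,160) in this crop. Dividers lie at y≈313, 437 and 555, and the sides run down to x=118/249 at y=585. I'll fit the rack pose to these and the knob.

```bash
python3 - <<'E'
from h import *
o3=old(np.load('w3.npy')); o=old(np.load('w4.npy')); c=cam('wrist',o); c3=cam('wrist',o3)
F=lambda P:np.array([(250+(u+.5)/2.7-.5,(v+.5)/2.7-.5) for u,v in P])
z=.0205
def res(p):
    a=proj(c,rackpts(p,[[-.1145,-.0305,z],[-.1145,.0305,z]]))-F([(103,160),(254,160)])
    d=proj(c,rackpts(p,[[-.056,0,z],[0,0,z],[.056,0,z]]))[:,1]-F([(175,313),(178,437),(180,555)])[:,1]
    s=proj(c,rackpts(p,[[.07,-.0305,z],[.07,.0305,z]]))[:,0]-F([(118,585),(249,585)])[:,0]
    k=proj(c3,rackpts(p,[[.128,0,.03]]))-[[313,211]]
    return np.r_[a.ravel(),d,s,k.ravel()]
r=least_squares(res,[.55,-.19,-.7],x_scale=[.01,.01,.05],loss='soft_l1'); p=r.x; print(p,np.degrees(p[2]),r.fun.round(1))
np.save('new.npy',p)
im=cv2.imread('pics/w4.png'); S=2.7
V=cv2.resize(im[0:220,250:390],None,fx=S,fy=S)
for x in (.084,.028,-.028,-.084):
  for zz,h,col in((.0205,.0255,(0,0,255)),(.0125,.0255,(255,0,0))):
    q=((proj(c,rackpts(p,[[x+s*h,t*h,zz] for s,t in((1,1),(1,-1),(-1,-1),(-1,1))]))-[250,0]+.5)*S).astype(np.int32); cv2.polylines(V,[q],True,col,1)
cv2.imwrite('pics/w4d.png',V)
for x in (.084,.028,-.028,-.084): print(x,rackpts(p,[[x,0,.0125]]).round(4))
t=arm.get_obs(); P=rackpts(p,[[.084,0,0]])[0]; print(P); tgt(t,P[:2],.0495+.08,np.degrees(p[2])+90)
E
```

```text
[ 0.55183486 -0.19229301 -0.70558578] -40.427087424915946 [-0.1 -0.5  0.1 -1.1 -1.6  0.9  1.5  0.4  0.  -0.3  6. ]
0.084 [[ 0.6158 -0.2468  0.0125]]
0.028 [[ 0.5731 -0.2105  0.0125]]
-0.028 [[ 0.5305 -0.1741  0.0125]]
-0.084 [[ 0.4879 -0.1378  0.0125]]
[ 0.61577833 -0.24676532  0.        ]
t 6.4 shift [-73.3  -1.8 119.4] wz -0.6 tilt [ 0.09 -0.04]
```

View pics/w4d.png

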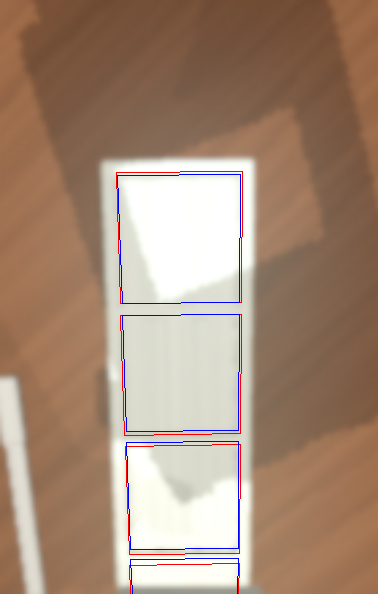

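```bash
python3 -m jog '[{"wx":0,"wy":0,"wz":-0.6,"dx":-40,"dy":-1,"dz":20,"hand":220},{"wx":0,"wy":0,"wz":-0.6,"dx":-73,"dy":-1.8,"dz":70,"hand":220},{"wx":0,"wy":0,"wz":-0.6,"dx":-73,"dy":-1.8,"dz":120,"hand":220},{"wx":0,"wy":0,"wz":-0.6,"dx":-73,"dy":-1.8,"dz":150,"hand":220},{"wx":0,"wy":0,"wz":-0.6,"dx":-73,"dy":-1.8,"dz":150,"hand":220}]' && python3 -m jog '[{"wx":0,"wy":0,"wz":0,"dx":0,"dy":0,"dz":15,"hand":220},{"wx":0,"wy":0,"wz":0,"dx":0,"dy":0,"dz":30,"hand":220},{"wx":0,"wy":0,"wz":0,"dx":0,"dy":0,"dz":40,"hand":220},{"wx":0,"wy":0,"wz":0,"dx":0,"dy":0,"dz":40,"hand":220},{"wx":0,"wy":0,"wz":0,"dx":0,"dy":0,"dz":40,"hand":220}]';python3 - <<'E'
from h import *
t=arm.get_obs();tgt(t,[.6158,-.2468],.049,49.6);print(t['ee_pos'])
E
```

```text
time: 7.02
ee_pos: [0.6128, -0.2458, 0.0952]
tcp_rot: [[-0.761, 0.649, -0.005], [0.649, 0.761, 0.002], [0.005, -0.002, -1.0]]
wrist_force: [-0.2, 0.3, -2.9]
gripper_width: 0.0288
finger_force: 59.8
time: 7.65
ee_pos: [0.6145, -0.2462, 0.0587]
tcp_rot: [[-0.761, 0.648, 0.001], [0.648, 0.761, -0.0], [-0.001, 0.0, -1.0]]
wrist_force: [0.2, 0.3, -2.4]
gripper_width: 0.0294
finger_force: 60.0
t 7.65 shift [-1.4  0.4  9.7] wz -0.0 tilt [ 0.04 -0.02]
[ 0.61446954 -0.2462362   0.05871455]
```

```bash
python3 -m jog '[{"wx":0,"wy":0,"wz":0,"dx":-1,"dy":0,"dz":4,"hand":220},{"wx":0,"wy":0,"wz":0,"dx":-1,"dy":0,"dz":7,"hand":220},{"wx":0,"wy":0,"wz":0,"dx":-1,"dy":0,"dz":9,"hand":220},{"wx":0,"wy":0,"wz":0,"dx":-1,"dy":0,"dz":10,"hand":220},{"wx":0,"wy":0,"wz":0,"dx":-1,"dy":0,"dz":10,"hand":220}]'
```

```text
time: 8.28
ee_pos: [0.6149, -0.2468, 0.0489]
tcp_rot: [[-0.761, 0.648, -0.0], [0.648, 0.761, -0.0], [0.0, -0.0, -1.0]]
wrist_force: [-2.5, 1.4, 4.6]
gripper_width: 0.0289
finger_force: 60.9
```

```bash
python3 -m jog '[{"wx":0,"wy":0,"wz":0,"dx":0,"dy":0,"dz":0,"hand":90},{"wx":0,"wy":0,"wz":0,"dx":0,"dy":0,"dz":0,"hand":90},{"wx":0,"wy":0,"wz":0,"dx":0,"dy":0,"dz":-30,"hand":90},{"wx":0,"wy":0,"wz":0,"dx":0,"dy":0,"dz":-90,"hand":90},{"wx":0,"wy":0,"wz":0,"dx":0,"dy":0,"dz":-150,"hand":90}]' && python3 -m jog '[{"wx":0,"wy":0,"wz":7.3,"dx":43,"dy":42,"dz":0,"hand":90},{"wx":0,"wy":0,"wz":14.6,"dx":86,"dy":84,"dz":0,"hand":90},{"wx":0,"wy":0,"wz":22,"dx":129,"dy":126,"dz":0,"hand":90},{"wx":0,"wy":0,"wz":29.3,"dx":172,"dy":168,"dz":0,"hand":90},{"wx":0,"wy":0,"wz":36.7,"dx":216,"dy":211,"dz":0,"hand":90}]'; python3 - <<'E'
from h import *
t=arm.get_obs();tgt(t,[.5762,.175],.2,12.9);print(t['ee_pos'])
E
```

```text
time: 8.9
ee_pos: [0.6147, -0.2467, 0.1994]
tcp_rot: [[-0.761, 0.648, -0.001], [0.648, 0.761, 0.0], [0.001, -0.0, -1.0]]
wrist_force: [0.3, -0.8, 0.1]
gripper_width: 0.055
finger_force: 0.0
time: 9.52
ee_pos: [0.5872, 0.0557, 0.1985]
tcp_rot: [[-0.218, 0.976, 0.001], [0.976, 0.218, 0.0], [-0.0, 0.001, -1.0]]
wrist_force: [-0.1, -0.3, 0.7]
gripper_width: 0.0554
finger_force: 0.0
t 9.53 shift [118.8  15.4  -1.5] wz -0.3 tilt [0.05 0.  ]
[0.58716917 0.0557278  0.19854162]
```

```bash
cat >> h.py <<'E'
M=dict(stake=[(17,0),(17,8),(17,30),(17,46),(10,52)],mandrel=[(17,0),(17,8),(13,40),(10,54),(6.5,68)],vise=[(16,0),(16,38),(15,54)],
       block=[(18,0),(18,46)])
def locate(name,o,guess,cam_n='wrist',z0=.0125):
    c=cam(cam_n,o); best=None
    A=np.linspace(0,2*np.pi,40)
    P=np.vstack([np.c_[r*np.cos(A),r*np.sin(A),0*A+z] for r,z in M[name]])/1000
    for r in imaging.cut_out(cam_n,name):
        b=np.array(r['box'],float); v,u=np.nonzero(r['region']); b2=np.array([u.min(),v.min(),u.max(),v.max()])
        def res(p):
            q=proj(c,P+[p[0],p[1],z0]); return np.r_[q.min(0),q.max(0)]-b
        s=least_squares(res,guess,x_scale=.01)
        d=np.linalg.norm(s.x-guess)
        if d<.03 and (best is None or d<best[0]): best=(d,s.x,r['score'],s.fun.round(1),b.round(0),b2)
    return best
E
python3 -m jog '[{"wx":0,"wy":0,"wz":0,"dx":60,"dy":8,"dz":15,"hand":90},{"wx":0,"wy":0,"wz":0,"dx":119,"dy":15,"dz":40,"hand":90},{"wx":0,"wy":0,"wz":0,"dx":119,"dy":15,"dz":50,"hand":90},{"wx":0,"wy":0,"wz":0,"dx":119,"dy":15,"dz":50,"hand":90},{"wx":0,"wy":0,"wz":0,"dx":119,"dy":15,"dz":50,"hand":90}]'; python3 - <<'E'
from h import *
t=arm.get_obs(); im=imaging.read_camera('wrist'); np.save('w5.npy',im); print(t['ee_pos'])
for n,g in (('mandrel',(.5763,.175)),('vise',(.566,.222)),('stake',(.557,.279))):
    print(n,locate(n,t,g))
tgt(t,[.5763,.175],.0495,12.9)
E
```

```text
time: 10.15
ee_pos: [0.576, 0.1721, 0.1489]
tcp_rot: [[-0.221, 0.975, 0.001], [0.975, 0.221, 0.0], [-0.0, 0.001, -1.0]]
wrist_force: [-0.4, 0.9, 0.8]
gripper_width: 0.0549
finger_force: 0.0
[0.57603798 0.17214845 0.14886399]
mandrel (np.float64(0.0012718847176615225), array([0.5762737 , 0.17372839]), 0.95, array([ 0.5, -0.3, -0.5,  0.3]), array([301., 173., 341., 226.]), array([302, 173, 341, 225]))
vise (np.float64(0.004993059954493168), array([0.56710626, 0.22686897]), 0.7, array([-0. , -0.8,  0. ,  0.7]), array([303., 111., 348., 157.]), array([302, 110, 345, 156]))
stake (np.float64(0.0014371527006314447), array([0.55810081, 0.27807608]), 0.78, array([ 0.6, -0.4, -0.6,  0.5]), array([303.,  25., 356.,  86.]), array([303,  24, 354,  85]))
t 10.15 shift [ 2.7  0.8 99.4] wz -0.1 tilt [0.05 0.  ]
```

```bash
python3 -m jog '[{"wx":0,"wy":0,"wz":0,"dx":1.5,"dy":0.5,"dz":30,"hand":90},{"wx":0,"wy":0,"wz":0,"dx":1.5,"dy":0.5,"dz":60,"hand":90},{"wx":0,"wy":0,"wz":0,"dx":1.5,"dy":0.5,"dz":85,"hand":90},{"wx":0,"wy":0,"wz":0,"dx":1.5,"dy":0.5,"dz":99,"hand":90},{"wx":0,"wy":0,"wz":0,"dx":1.5,"dy":0.5,"dz":99,"hand":90}]' && python3 -m jog '[{"wx":0,"wy":0,"wz":0,"dx":0,"dy":0,"dz":0,"hand":140},{"wx":0,"wy":0,"wz":0,"dx":0,"dy":0,"dz":0,"hand":220},{"wx":0,"wy":0,"wz":0,"dx":0,"dy":0,"dz":0,"hand":220},{"wx":0,"wy":0,"wz":0,"dx":0,"dy":0,"dz":0,"hand":220},{"wx":0,"wy":0,"wz":0,"dx":0,"dy":0,"dz":0,"hand":220}]'
```

```text
time: 10.98
ee_pos: [0.5752, 0.1744, 0.0488]
tcp_rot: [[-0.222, 0.975, -0.001], [0.975, 0.222, -0.0], [-0.0, -0.001, -1.0]]
wrist_force: [-1.2, 1.4, 1.2]
gripper_width: 0.0549
finger_force: 0.0
time: 11.6
ee_pos: [0.5764, 0.1751, 0.0507]
tcp_rot: [[-0.223, 0.975, 0.002], [0.975, 0.223, 0.001], [0.0, 0.002, -1.0]]
wrist_force: [-0.4, -0.8, 6.5]
gripper_width: 0.0241
finger_force: 58.7
```

```bash
python3 -m jog '[{"wx":0,"wy":0,"wz":0,"dx":0,"dy":0,"dz":-10,"hand":220},{"wx":0,"wy":0,"wz":0,"dx":0,"dy":0,"dz":-20,"hand":220},{"wx":0,"wy":0,"wz":0,"dx":0,"dy":0,"dz":-20,"hand":220},{"wx":0,"wy":0,"wz":0,"dx":0,"dy":0,"dz":-20,"hand":220}]'; python3 - <<'E'
from h import *
t=arm.get_obs(); im=imaging.read_camera('wrist'); cv2.imwrite('pics/w6.png',cv2.resize(im[120:320,200:440,::-1],None,fx=2.7,fy=2.7))
E
```

```text
time: 12.1
ee_pos: [0.5754, 0.1748, 0.0694]
tcp_rot: [[-0.223, 0.975, 0.0], [0.975, 0.223, -0.0], [-0.0, 0.0, -1.0]]
wrist_force: [-0.1, 0.8, -1.9]
gripper_width: 0.0241
finger_force: 58.9
```

View pics/w6.png

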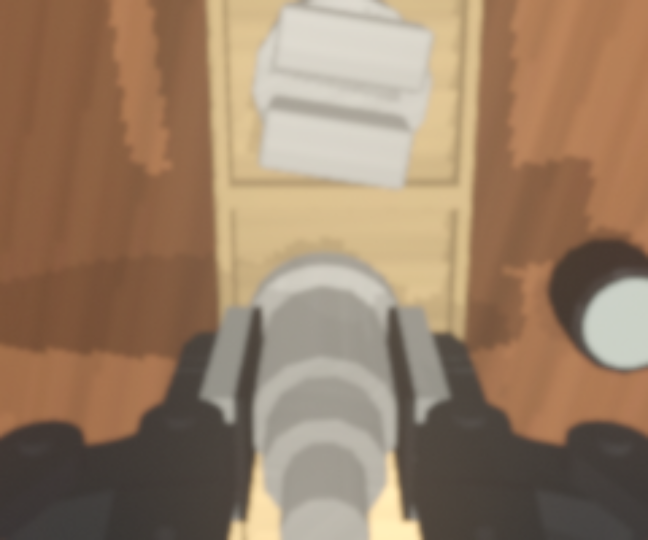

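The mandrel is held upright with its foot clear of the floor (crop centre 325,400). I'll carry it to the second pocket.

```bash
python3 -m jog '[{"wx":0,"wy":0,"wz":0,"dx":0,"dy":0,"dz":-30,"hand":220},{"wx":0,"wy":0,"wz":0,"dx":0,"dy":0,"dz":-70,"hand":220},{"wx":0,"wy":0,"wz":0,"dx":-20,"dy":-4,"dz":-110,"hand":220},{"wx":0,"wy":0,"wz":0,"dx":-50,"dy":-10,"dz":-130,"hand":220},{"wx":0,"wy":0,"wz":0,"dx":-100,"dy":-22,"dz":-130,"hand":220}]' && python3 -m jog '[{"wx":0,"wy":0,"wz":-7.3,"dx":-55,"dy":-13,"dz":0,"hand":220},{"wx":0,"wy":0,"wz":-14.6,"dx":-110,"dy":-26,"dz":0,"hand":220},{"wx":0,"wy":0,"wz":-22,"dx":-165,"dy":-39,"dz":0,"hand":220},{"wx":0,"wy":0,"wz":-29.3,"dx":-220,"dy":-53,"dz":0,"hand":220},{"wx":0,"wy":0,"wz":-36.7,"dx":-275,"dy":-66,"dz":0,"hand":220}]'; python3 - <<'E'
from h import *
t=arm.get_obs();tgt(t,[.5731,-.2105],.12,49.6);print(t['ee_pos'])
E
```

```text
time: 12.78
ee_pos: [0.5776, 0.0726, 0.2012]
tcp_rot: [[-0.225, 0.974, 0.004], [0.974, 0.225, 0.001], [-0.0, 0.004, -1.0]]
wrist_force: [0.7, -0.0, -2.1]
gripper_width: 0.0242
finger_force: 59.1
time: 13.4
ee_pos: [0.5728, -0.2121, 0.1989]
tcp_rot: [[-0.764, 0.645, -0.001], [0.645, 0.764, 0.0], [0.001, -0.0, -1.0]]
wrist_force: [1.0, -0.4, -1.3]
gripper_width: 0.0242
finger_force: 59.1
t 13.4 shift [ 0.7  1.4 78.9] wz 0.2 tilt [-0.04  0.02]
[ 0.57279462 -0.21210098  0.19888358]
```

```bash
python3 -m jog '[{"wx":0,"wy":0,"wz":0,"dx":0,"dy":0,"dz":40,"hand":220},{"wx":0,"wy":0,"wz":0,"dx":0,"dy":0,"dz":85,"hand":220},{"wx":0,"wy":0,"wz":0,"dx":0,"dy":0,"dz":110,"hand":220},{"wx":0,"wy":0,"wz":0,"dx":0,"dy":0,"dz":110,"hand":220},{"wx":0,"wy":0,"wz":0,"dx":0,"dy":0,"dz":110,"hand":220}]'; python3 - <<'E'
from h import *
t=arm.get_obs();tgt(t,[.5731,-.2105],.049,49.6);print(t['ee_pos'])
E
```

```text
time: 14.02
ee_pos: [0.5739, -0.2105, 0.09]
tcp_rot: [[-0.761, 0.648, 0.001], [0.648, 0.761, -0.0], [-0.001, 0.0, -1.0]]
wrist_force: [-0.0, 0.6, -0.9]
gripper_width: 0.0243
finger_force: 59.1
t 14.03 shift [ 0.6 -0.5 41. ] wz -0.0 tilt [ 0.05 -0.02]
[ 0.57386957 -0.210516    0.09002779]
```

```bash
python3 -m jog '[{"wx":0,"wy":0,"wz":0,"dx":0,"dy":0,"dz":15,"hand":220},{"wx":0,"wy":0,"wz":0,"dx":0,"dy":0,"dz":28,"hand":220},{"wx":0,"wy":0,"wz":0,"dx":0,"dy":0,"dz":34,"hand":220},{"wx":0,"wy":0,"wz":0,"dx":0,"dy":0,"dz":37,"hand":220},{"wx":0,"wy":0,"wz":0,"dx":0,"dy":0,"dz":39,"hand":220}]' && python3 -m jog '[{"wx":0,"wy":0,"wz":0,"dx":0,"dy":0,"dz":1,"hand":220},{"wx":0,"wy":0,"wz":0,"dx":0,"dy":0,"dz":2,"hand":220},{"wx":0,"wy":0,"wz":0,"dx":0,"dy":0,"dz":2,"hand":220}]'
```

```text
time: 14.65
ee_pos: [0.5734, -0.2104, 0.0507]
tcp_rot: [[-0.761, 0.648, -0.0], [0.648, 0.761, 0.0], [0.0, -0.0, -1.0]]
wrist_force: [-4.6, 2.7, 15.6]
gripper_width: 0.024
finger_force: 60.7
time: 15.02
ee_pos: [0.5734, -0.2104, 0.0506]
tcp_rot: [[-0.761, 0.648, 0.0], [0.648, 0.761, -0.0], [-0.0, 0.0, -1.0]]
wrist_force: [-6.4, 2.0, 18.6]
gripper_width: 0.024
finger_force: 61.5
```

```bash
python3 -m jog '[{"wx":0,"wy":0,"wz":0,"dx":0,"dy":0,"dz":-1,"hand":90},{"wx":0,"wy":0,"wz":0,"dx":0,"dy":0,"dz":-1,"hand":90},{"wx":0,"wy":0,"wz":0,"dx":0,"dy":0,"dz":-30,"hand":90},{"wx":0,"wy":0,"wz":0,"dx":0,"dy":0,"dz":-90,"hand":90},{"wx":0,"wy":0,"wz":0,"dx":0,"dy":0,"dz":-150,"hand":90}]' && python3 -m jog '[{"wx":0,"wy":0,"wz":7.3,"dx":40,"dy":45,"dz":0,"hand":90},{"wx":0,"wy":0,"wz":14.6,"dx":80,"dy":91,"dz":0,"hand":90},{"wx":0,"wy":0,"wz":22,"dx":120,"dy":137,"dz":0,"hand":90},{"wx":0,"wy":0,"wz":29.3,"dx":160,"dy":182,"dz":0,"hand":90},{"wx":0,"wy":0,"wz":36.7,"dx":200,"dy":228,"dz":0,"hand":90}]'; python3 - <<'E'
from h import *
t=arm.get_obs();tgt(t,[.5665,.2245],.15,12.9);print(t['ee_pos'])
E
```

```text
time: 15.65
ee_pos: [0.5731, -0.2102, 0.1993]
tcp_rot: [[-0.761, 0.648, -0.001], [0.648, 0.761, 0.0], [0.001, -0.0, -1.0]]
wrist_force: [0.6, -0.5, 0.2]
gripper_width: 0.055
finger_force: 0.0
time: 16.27
ee_pos: [0.5688, 0.0948, 0.1983]
tcp_rot: [[-0.219, 0.976, 0.0], [0.976, 0.219, 0.0], [-0.0, 0.0, -1.0]]
wrist_force: [1.5, 0.2, 0.9]
gripper_width: 0.0552
finger_force: 0.0
t 16.27 shift [127.1  26.1  48.3] wz -0.3 tilt [0.02 0.  ]
[0.56877441 0.09480198 0.19832024]
```

```bash
python3 -m jog '[{"wx":0,"wy":0,"wz":0,"dx":50,"dy":10,"dz":5,"hand":90},{"wx":0,"wy":0,"wz":0,"dx":100,"dy":20,"dz":25,"hand":90},{"wx":0,"wy":0,"wz":0,"dx":127,"dy":26,"dz":48,"hand":90},{"wx":0,"wy":0,"wz":0,"dx":127,"dy":26,"dz":48,"hand":90},{"wx":0,"wy":0,"wz":0,"dx":127,"dy":26,"dz":48,"hand":90}]'; python3 - <<'E'
from h import *
t=arm.get_obs(); im=imaging.read_camera('wrist'); print(t['ee_pos'])
for n,g in (('vise',(.566,.224)),('stake',(.557,.279))):
    b=locate(n,t,g); print(n,b)
    if n=='vise': tgt(t,b[1],.0495,12.9)
E
```

```text
time: 16.9
ee_pos: [0.5661, 0.2221, 0.1505]
tcp_rot: [[-0.223, 0.975, -0.0], [0.975, 0.223, -0.0], [-0.0, -0.0, -1.0]]
wrist_force: [-0.3, -1.1, 0.5]
gripper_width: 0.0553
finger_force: 0.0
[0.5660791  0.22205084 0.15047083]
vise (np.float64(0.0032462564845777216), array([0.56689682, 0.22711992]), 0.68, array([-0.9,  0.3,  0.9, -0.2]), array([304., 169., 343., 225.]), array([303, 170, 341, 222]))
t 16.9 shift [  4.8   1.9 101. ] wz -0.0 tilt [-0.   -0.02]
stake (np.float64(0.003511771632771586), array([0.55895598, 0.27608338]), 0.73, array([-1.3, -3.4,  1.2,  3.1]), array([305., 114., 350., 157.]), array([303, 109, 350, 157]))
```

```bash
python3 -m jog '[{"wx":0,"wy":0,"wz":0,"dx":4.5,"dy":1.5,"dz":30,"hand":90},{"wx":0,"wy":0,"wz":0,"dx":4.5,"dy":1.5,"dz":60,"hand":90},{"wx":0,"wy":0,"wz":0,"dx":4.5,"dy":1.5,"dz":85,"hand":90},{"wx":0,"wy":0,"wz":0,"dx":4.5,"dy":1.5,"dz":100,"hand":90},{"wx":0,"wy":0,"wz":0,"dx":4.5,"dy":1.5,"dz":100,"hand":90}]' && python3 -m jog '[{"wx":0,"wy":0,"wz":0,"dx":0,"dy":0,"dz":0,"hand":140},{"wx":0,"wy":0,"wz":0,"dx":0,"dy":0,"dz":0,"hand":220},{"wx":0,"wy":0,"wz":0,"dx":0,"dy":0,"dz":0,"hand":220},{"wx":0,"wy":0,"wz":0,"dx":0,"dy":0,"dz":0,"hand":220},{"wx":0,"wy":0,"wz":0,"dx":0,"dy":0,"dz":0,"hand":220}]' && python3 -m jog '[{"wx":0,"wy":0,"wz":0,"dx":0,"dy":0,"dz":-10,"hand":220},{"wx":0,"wy":0,"wz":0,"dx":0,"dy":0,"dz":-20,"hand":220},{"wx":0,"wy":0,"wz":0,"dx":0,"dy":0,"dz":-20,"hand":220},{"wx":0,"wy":0,"wz":0,"dx":0,"dy":0,"dz":-20,"hand":220}]'; python3 - <<'E'
from h import *
t=arm.get_obs(); im=imaging.read_camera('wrist'); cv2.imwrite('pics/w7.png',cv2.resize(im[120:320,200:440,::-1],None,fx=2.7,fy=2.7))
tgt(t,[.5305,-.1741],.2,49.6)
E
```

```text
time: 17.68
ee_pos: [0.5662, 0.2266, 0.0499]
tcp_rot: [[-0.222, 0.975, -0.001], [0.975, 0.222, -0.0], [-0.0, -0.001, -1.0]]
wrist_force: [0.4, 0.6, 0.3]
gripper_width: 0.0553
finger_force: 0.0
time: 18.3
ee_pos: [0.5673, 0.2275, 0.0518]
tcp_rot: [[-0.223, 0.975, 0.002], [0.975, 0.223, 0.001], [0.0, 0.002, -1.0]]
wrist_force: [-0.6, -0.8, 6.7]
gripper_width: 0.0299
finger_force: 59.4
time: 18.8
ee_pos: [0.5663, 0.2272, 0.0704]
tcp_rot: [[-0.223, 0.975, -0.0], [0.975, 0.223, -0.0], [-0.0, -0.0, -1.0]]
wrist_force: [0.3, -0.2, -3.5]
gripper_width: 0.0301
finger_force: 59.6
t 18.8 shift [-383.2 -124.4 -129.6] wz -36.7 tilt [-0. -0.]
```

View pics/w7.png

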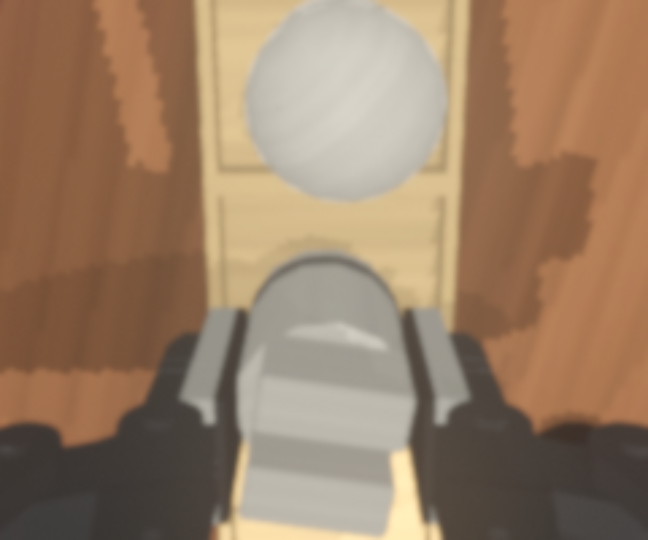

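The grey steel vise is held upright between the pads (crop 325,400), and the stake is still in its pocket. Carrying it to pocket 3.

```bash
python3 -m jog '[{"wx":0,"wy":0,"wz":0,"dx":0,"dy":0,"dz":-30,"hand":220},{"wx":0,"wy":0,"wz":0,"dx":0,"dy":0,"dz":-70,"hand":220},{"wx":0,"wy":0,"wz":0,"dx":-20,"dy":-6,"dz":-110,"hand":220},{"wx":0,"wy":0,"wz":0,"dx":-50,"dy":-16,"dz":-130,"hand":220},{"wx":0,"wy":0,"wz":0,"dx":-100,"dy":-32,"dz":-130,"hand":220}]' && python3 -m jog '[{"wx":0,"wy":0,"wz":-7.3,"dx":-57,"dy":-18,"dz":0,"hand":220},{"wx":0,"wy":0,"wz":-14.6,"dx":-114,"dy":-37,"dz":0,"hand":220},{"wx":0,"wy":0,"wz":-22,"dx":-171,"dy":-55,"dz":0,"hand":220},{"wx":0,"wy":0,"wz":-29.3,"dx":-228,"dy":-74,"dz":0,"hand":220},{"wx":0,"wy":0,"wz":-36.7,"dx":-283,"dy":-92,"dz":0,"hand":220}]' && python3 -m jog '[{"wx":0,"wy":0,"wz":0,"dx":0,"dy":0,"dz":40,"hand":220},{"wx":0,"wy":0,"wz":0,"dx":0,"dy":0,"dz":85,"hand":220},{"wx":0,"wy":0,"wz":0,"dx":0,"dy":0,"dz":110,"hand":220},{"wx":0,"wy":0,"wz":0,"dx":0,"dy":0,"dz":110,"hand":220},{"wx":0,"wy":0,"wz":0,"dx":0,"dy":0,"dz":110,"hand":220}]'; python3 - <<'E'
from h import *
t=arm.get_obs();tgt(t,[.5305,-.1741],.0505,49.6);print(t['ee_pos'])
E
```

```text
time: 19.48
ee_pos: [0.5586, 0.1228, 0.2022]
tcp_rot: [[-0.225, 0.974, 0.004], [0.974, 0.225, 0.001], [0.0, 0.004, -1.0]]
wrist_force: [0.4, -1.0, -4.0]
gripper_width: 0.0298
finger_force: 59.9
time: 20.1
ee_pos: [0.5302, -0.1756, 0.2]
tcp_rot: [[-0.764, 0.645, -0.0], [0.645, 0.764, 0.0], [0.0, -0.0, -1.0]]
wrist_force: [0.5, -0.5, -2.4]
gripper_width: 0.0301
finger_force: 59.9
time: 20.72
ee_pos: [0.5315, -0.1739, 0.091]
tcp_rot: [[-0.761, 0.648, 0.001], [0.648, 0.761, -0.0], [-0.001, 0.0, -1.0]]
wrist_force: [-0.4, 0.6, -2.8]
gripper_width: 0.0302
finger_force: 60.1
t 20.73 shift [ 0.7 -0.8 40.5] wz -0.0 tilt [ 0.05 -0.02]
[ 0.5314804  -0.17390353  0.09104404]
```

```bash
python3 -m jog '[{"wx":0,"wy":0,"wz":0,"dx":0.5,"dy":-0.5,"dz":15,"hand":220},{"wx":0,"wy":0,"wz":0,"dx":0.5,"dy":-0.5,"dz":28,"hand":220},{"wx":0,"wy":0,"wz":0,"dx":0.5,"dy":-0.5,"dz":34,"hand":220},{"wx":0,"wy":0,"wz":0,"dx":0.5,"dy":-0.5,"dz":37,"hand":220},{"wx":0,"wy":0,"wz":0,"dx":0.5,"dy":-0.5,"dz":39,"hand":220}]' && python3 -m jog '[{"wx":0,"wy":0,"wz":0,"dx":0,"dy":0,"dz":1,"hand":220},{"wx":0,"wy":0,"wz":0,"dx":0,"dy":0,"dz":1,"hand":220}]'
```

```text
time: 21.35
ee_pos: [0.5303, -0.1738, 0.0517]
tcp_rot: [[-0.761, 0.648, -0.0], [0.648, 0.761, 0.0], [0.0, -0.0, -1.0]]
wrist_force: [-5.9, 2.1, 18.4]
gripper_width: 0.0301
finger_force: 62.0
time: 21.6
ee_pos: [0.5302, -0.1739, 0.0517]
tcp_rot: [[-0.761, 0.648, 0.0], [0.648, 0.761, -0.0], [-0.0, 0.0, -1.0]]
wrist_force: [-4.4, 1.6, 11.2]
gripper_width: 0.0297
finger_force: 61.9
```

```bash
python3 -m jog '[{"wx":0,"wy":0,"wz":0,"dx":0,"dy":0,"dz":-1,"hand":90},{"wx":0,"wy":0,"wz":0,"dx":0,"dy":0,"dz":-1,"hand":90},{"wx":0,"wy":0,"wz":0,"dx":0,"dy":0,"dz":-30,"hand":90},{"wx":0,"wy":0,"wz":0,"dx":0,"dy":0,"dz":-90,"hand":90},{"wx":0,"wy":0,"wz":0,"dx":0,"dy":0,"dz":-150,"hand":90}]' && python3 -m jog '[{"wx":0,"wy":0,"wz":7.3,"dx":36,"dy":48,"dz":0,"hand":90},{"wx":0,"wy":0,"wz":14.6,"dx":72,"dy":96,"dz":0,"hand":90},{"wx":0,"wy":0,"wz":22,"dx":108,"dy":144,"dz":0,"hand":90},{"wx":0,"wy":0,"wz":29.3,"dx":144,"dy":192,"dz":0,"hand":90},{"wx":0,"wy":0,"wz":36.7,"dx":180,"dy":240,"dz":0,"hand":90}]'; python3 - <<'E'
from h import *
t=arm.get_obs();tgt(t,[.558,.278],.15,12.9);print(t['ee_pos'])
E
```

```text
time: 22.22
ee_pos: [0.53, -0.1738, 0.2016]
tcp_rot: [[-0.761, 0.648, -0.001], [0.648, 0.761, 0.0], [0.001, -0.0, -1.0]]
wrist_force: [0.4, 0.4, -0.1]
gripper_width: 0.0551
finger_force: 0.0
time: 22.85
ee_pos: [0.5489, 0.1276, 0.2005]
tcp_rot: [[-0.219, 0.976, 0.001], [0.976, 0.219, 0.0], [-0.0, 0.001, -1.0]]
wrist_force: [0.5, -0.6, -0.8]
gripper_width: 0.0552
finger_force: 0.0
t 22.85 shift [144.8  41.7  50.6] wz -0.3 tilt [0.05 0.01]
[0.54893142 0.12759065 0.20053892]
```

```bash
python3 -m jog '[{"wx":0,"wy":0,"wz":0,"dx":55,"dy":16,"dz":5,"hand":90},{"wx":0,"wy":0,"wz":0,"dx":110,"dy":32,"dz":25,"hand":90},{"wx":0,"wy":0,"wz":0,"dx":145,"dy":41,"dz":50,"hand":90},{"wx":0,"wy":0,"wz":0,"dx":145,"dy":41,"dz":50,"hand":90},{"wx":0,"wy":0,"wz":0,"dx":145,"dy":41,"dz":50,"hand":90}]'; python3 - <<'E'
from h import *
t=arm.get_obs(); im=imaging.read_camera('wrist'); print(t['ee_pos'])
b=locate('stake',t,(.558,.278)); print(b); tgt(t,b[1],.0495,12.9)
E
```

```text
time: 23.48
ee_pos: [0.5564, 0.2757, 0.1503]
tcp_rot: [[-0.223, 0.975, -0.0], [0.975, 0.223, -0.0], [-0.0, -0.0, -1.0]]
wrist_force: [0.6, 0.6, 0.1]
gripper_width: 0.0553
finger_force: 0.0
[0.5563975  0.27569978 0.15033811]
(np.float64(0.00033319207647247115), array([0.55819583, 0.27773043]), 0.84, array([-0.7, -2.4,  0.7,  2.2]), array([302., 174., 345., 225.]), array([301, 172, 343, 226]))
t 23.48 shift [  1.6   2.2 100.8] wz -0.0 tilt [-0.01 -0.02]
```

```bash
python3 -m jog '[{"wx":0,"wy":0,"wz":0,"dx":2,"dy":2,"dz":30,"hand":90},{"wx":0,"wy":0,"wz":0,"dx":2,"dy":2,"dz":60,"hand":90},{"wx":0,"wy":0,"wz":0,"dx":2,"dy":2,"dz":85,"hand":90},{"wx":0,"wy":0,"wz":0,"dx":2,"dy":2,"dz":100,"hand":90},{"wx":0,"wy":0,"wz":0,"dx":2,"dy":2,"dz":100,"hand":90}]' && python3 -m jog '[{"wx":0,"wy":0,"wz":0,"dx":0,"dy":0,"dz":0,"hand":140},{"wx":0,"wy":0,"wz":0,"dx":0,"dy":0,"dz":0,"hand":220},{"wx":0,"wy":0,"wz":0,"dx":0,"dy":0,"dz":0,"hand":220},{"wx":0,"wy":0,"wz":0,"dx":0,"dy":0,"dz":0,"hand":220},{"wx":0,"wy":0,"wz":0,"dx":0,"dy":0,"dz":0,"hand":220}]' && python3 -m jog '[{"wx":0,"wy":0,"wz":0,"dx":0,"dy":0,"dz":-10,"hand":220},{"wx":0,"wy":0,"wz":0,"dx":0,"dy":0,"dz":-20,"hand":220},{"wx":0,"wy":0,"wz":0,"dx":0,"dy":0,"dz":-20,"hand":220},{"wx":0,"wy":0,"wz":0,"dx":0,"dy":0,"dz":-20,"hand":220}]'; python3 - <<'E'
from h import *
t=arm.get_obs(); im=imaging.read_camera('wrist'); cv2.imwrite('pics/w8.png',cv2.resize(im[120:320,200:440,::-1],None,fx=2.7,fy=2.7))
tgt(t,[.4879,-.1378],.2,49.6)
E
```

```text
time: 24.2
ee_pos: [0.5578, 0.2776, 0.0499]
tcp_rot: [[-0.222, 0.975, -0.001], [0.975, 0.222, -0.001], [-0.0, -0.001, -1.0]]
wrist_force: [-0.1, -0.2, -0.3]
gripper_width: 0.0553
finger_force: 0.0
time: 24.82
ee_pos: [0.5588, 0.2788, 0.0518]
tcp_rot: [[-0.223, 0.975, 0.002], [0.975, 0.223, 0.001], [0.0, 0.002, -1.0]]
wrist_force: [-0.6, -2.1, 6.8]
gripper_width: 0.0323
finger_force: 59.4
time: 25.32
ee_pos: [0.5578, 0.2785, 0.0703]
tcp_rot: [[-0.223, 0.975, -0.0], [0.975, 0.223, -0.0], [-0.0, -0.0, -1.0]]
wrist_force: [0.4, -0.6, -2.9]
gripper_width: 0.0325
finger_force: 59.7
t 25.32 shift [-390.2 -161.  -129.7] wz -36.7 tilt [-0. -0.]
```

View pics/w8.png

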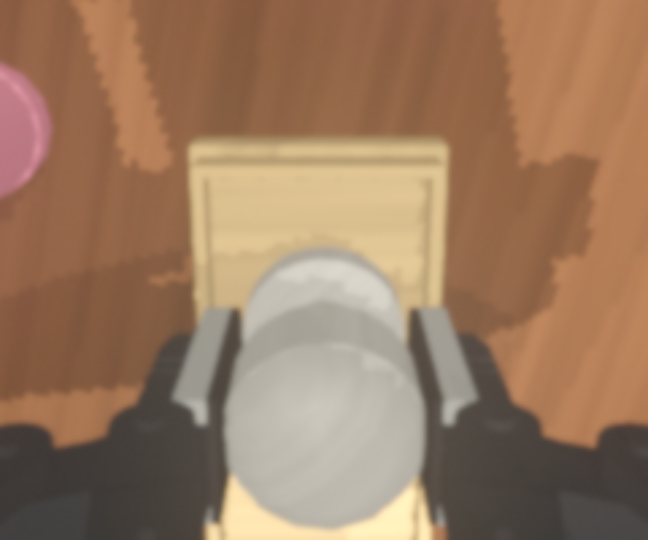

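The steel stake is held upright (crop 325,420) and the pink one at the left edge is untouched. Carrying it to pocket 4.

```bash
python3 -m jog '[{"wx":0,"wy":0,"wz":0,"dx":0,"dy":0,"dz":-30,"hand":220},{"wx":0,"wy":0,"wz":0,"dx":0,"dy":0,"dz":-70,"hand":220},{"wx":0,"wy":0,"wz":0,"dx":-20,"dy":-9,"dz":-110,"hand":220},{"wx":0,"wy":0,"wz":0,"dx":-60,"dy":-25,"dz":-130,"hand":220},{"wx":0,"wy":0,"wz":0,"dx":-110,"dy":-45,"dz":-130,"hand":220}]' && python3 -m jog '[{"wx":0,"wy":0,"wz":-7.3,"dx":-56,"dy":-23,"dz":0,"hand":220},{"wx":0,"wy":0,"wz":-14.6,"dx":-112,"dy":-46,"dz":0,"hand":220},{"wx":0,"wy":0,"wz":-22,"dx":-168,"dy":-70,"dz":0,"hand":220},{"wx":0,"wy":0,"wz":-29.3,"dx":-224,"dy":-93,"dz":0,"hand":220},{"wx":0,"wy":0,"wz":-36.7,"dx":-280,"dy":-116,"dz":0,"hand":220}]' && python3 -m jog '[{"wx":0,"wy":0,"wz":0,"dx":0,"dy":0,"dz":40,"hand":220},{"wx":0,"wy":0,"wz":0,"dx":0,"dy":0,"dz":85,"hand":220},{"wx":0,"wy":0,"wz":0,"dx":0,"dy":0,"dz":110,"hand":220},{"wx":0,"wy":0,"wz":0,"dx":0,"dy":0,"dz":110,"hand":220},{"wx":0,"wy":0,"wz":0,"dx":0,"dy":0,"dz":110,"hand":220}]'; python3 - <<'E'
from h import *
t=arm.get_obs();tgt(t,[.4879,-.1378],.0505,49.6);print(t['ee_pos'])
E
```

```text
time: 26.0
ee_pos: [0.5395, 0.161, 0.2021]
tcp_rot: [[-0.225, 0.974, 0.004], [0.974, 0.225, 0.001], [0.0, 0.004, -1.0]]
wrist_force: [1.1, -1.0, -3.1]
gripper_width: 0.0322
finger_force: 60.2
time: 26.62
ee_pos: [0.4872, -0.1394, 0.2002]
tcp_rot: [[-0.764, 0.645, -0.0], [0.645, 0.764, 0.0], [0.0, -0.0, -1.0]]
wrist_force: [1.7, 0.2, -2.4]
gripper_width: 0.0323
finger_force: 60.1
time: 27.25
ee_pos: [0.4884, -0.1377, 0.091]
tcp_rot: [[-0.761, 0.648, 0.001], [0.648, 0.761, -0.0], [-0.001, 0.0, -1.0]]
wrist_force: [0.5, -0.6, -2.2]
gripper_width: 0.0322
finger_force: 60.2
t 27.25 shift [ 0.4 -0.4 40.5] wz -0.0 tilt [ 0.04 -0.01]
[ 0.48843571 -0.13768971  0.09098274]
```

```bash
python3 -m jog '[{"wx":0,"wy":0,"wz":0,"dx":0.4,"dy":-0.4,"dz":15,"hand":220},{"wx":0,"wy":0,"wz":0,"dx":0.4,"dy":-0.4,"dz":28,"hand":220},{"wx":0,"wy":0,"wz":0,"dx":0.4,"dy":-0.4,"dz":34,"hand":220},{"wx":0,"wy":0,"wz":0,"dx":0.4,"dy":-0.4,"dz":37,"hand":220},{"wx":0,"wy":0,"wz":0,"dx":0.4,"dy":-0.4,"dz":39,"hand":220}]' && python3 -m jog '[{"wx":0,"wy":0,"wz":0,"dx":0,"dy":0,"dz":0.5,"hand":220},{"wx":0,"wy":0,"wz":0,"dx":0,"dy":0,"dz":0.5,"hand":220}]'
```

```text
time: 27.88
ee_pos: [0.4874, -0.1377, 0.0516]
tcp_rot: [[-0.761, 0.648, -0.0], [0.648, 0.761, -0.0], [-0.0, -0.0, -1.0]]
wrist_force: [-5.9, 0.5, 22.8]
gripper_width: 0.032
finger_force: 62.4
time: 28.12
ee_pos: [0.4874, -0.1377, 0.0517]
tcp_rot: [[-0.761, 0.648, 0.0], [0.648, 0.761, -0.0], [-0.0, 0.0, -1.0]]
wrist_force: [-2.8, -0.1, 8.0]
gripper_width: 0.0321
finger_force: 61.5
```

```bash
python3 -m jog '[{"wx":0,"wy":0,"wz":0,"dx":0,"dy":0,"dz":-1,"hand":90},{"wx":0,"wy":0,"wz":0,"dx":0,"dy":0,"dz":-1,"hand":90},{"wx":0,"wy":0,"wz":0,"dx":0,"dy":0,"dz":-30,"hand":90},{"wx":0,"wy":0,"wz":0,"dx":0,"dy":0,"dz":-90,"hand":90},{"wx":0,"wy":0,"wz":0,"dx":0,"dy":0,"dz":-150,"hand":90}]' && python3 -m jog '[{"wx":0,"wy":0,"wz":0,"dx":30,"dy":0,"dz":-30,"hand":0},{"wx":0,"wy":0,"wz":0,"dx":60,"dy":0,"dz":-50,"hand":0},{"wx":0,"wy":0,"wz":0,"dx":60,"dy":0,"dz":-50,"hand":0},{"wx":0,"wy":0,"wz":0,"dx":60,"dy":0,"dz":-50,"hand":0}]'; python3 - <<'E'
from h import *
t=arm.get_obs(); im=imaging.read_camera('wrist'); V=im[:,:,::-1].copy(); c=cam('wrist',t); p=np.load('new.npy')
d=np.array([[np.cos(p[2]),np.sin(p[2])],[-np.sin(p[2]),np.cos(p[2])]])
for n,x in (('block',.084),('mandrel',.028),('vise',-.028),('stake',-.084)):
    P=rackpts(p,[[x,0,0]])[0,:2]; b=locate(n,t,P); print(n, None if b is None else ((d@(b[1]-p[:2]))*1000).round(1), b and b[3])
    q=proj(c,rackpts(p,[[x+s*.0255,y*.0255,.0205] for s,y in((1,1),(1,-1),(-1,-1),(-1,1))])).astype(np.int32); cv2.polylines(V,[q],True,(0,0,255),1)
cv2.imwrite('pics/w9.png',cv2.resize(V[60:360,190:450],None,fx=2,fy=2))
E
```

```text
time: 28.75
ee_pos: [0.4871, -0.1375, 0.2022]
tcp_rot: [[-0.761, 0.648, -0.001], [0.648, 0.761, 0.0], [0.001, -0.0, -1.0]]
wrist_force: [0.7, -0.1, 0.3]
gripper_width: 0.0551
finger_force: 0.0
time: 29.25
ee_pos: [0.4421, -0.0989, 0.2507]
tcp_rot: [[-0.761, 0.648, 0.001], [0.648, 0.761, -0.0], [-0.001, 0.0, -1.0]]
wrist_force: [0.3, -0.2, -0.8]
gripper_width: 0.0854
finger_force: 0.0
block [72.4 -1.3] [ -1.7 -12.9   1.7  12.5]
mandrel [33.5 -2.9] [-1.  -1.9  1.   1.7]
vise [-31.7   1.3] [ 0.4 -1.  -0.4  0.9]
stake [-84.2  -0.4] [-0.1 -1.7  0.1  1.6]
```

View pics/w9.png

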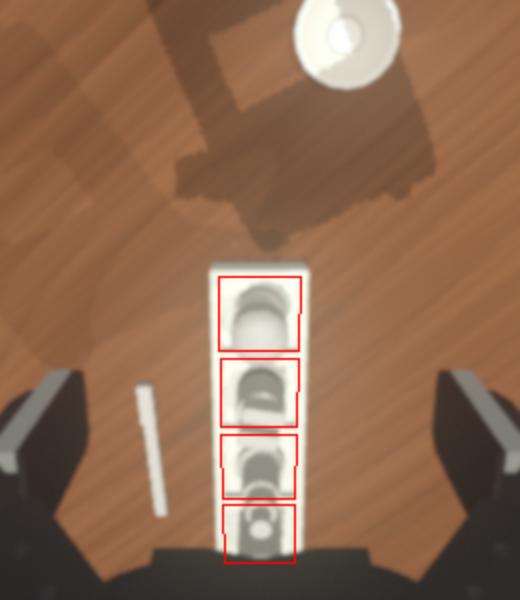

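Stake, vise and mandrel stand upright in their pockets (crop y 315, 395, 470). The gripper body hides the block, so I'll check it with the top camera.

```bash
python3 - <<'E'
from h import *
im=imaging.read_camera('top'); cv2.imwrite('pics/t2.png',cv2.resize(im[130:250,360:490,::-1],None,fx=4.5,fy=4.5,interpolation=2))
o=arm.get_obs(); p=np.load('new.npy'); c=cam('top'); print((proj(c,rackpts(p,[[x,0,.0125] for x in(.084,.028,-.028,-.084)]))-[360,130])*4.5, o['wrist_force'],o['finger_force'])
E
```

```text
[[360.63583053 171.20386459]
 [297.70183456 247.42730022]
 [234.2413229  324.28843308]
 [170.24766042 401.79529941]] [ 0.08801951 -0.53336017  0.54152333] 0.0
```

View pics/t2.png

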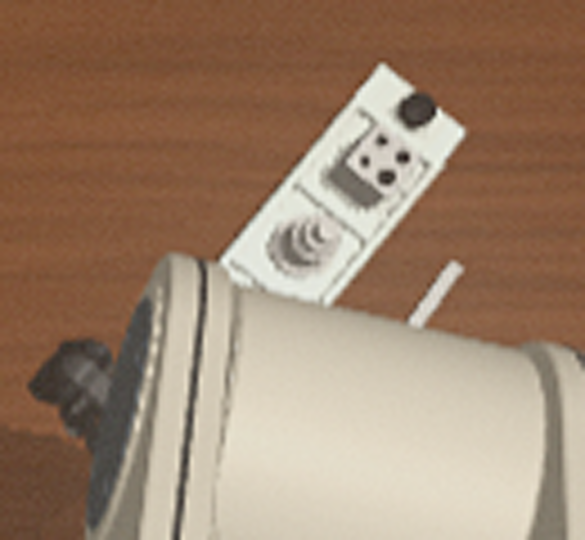

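The block (385,160) stands in the pocket next to the knob (415,108), with the mandrel (300,245) next to it. All four are placed, so I'm handing in.

```bash
python3 -c "
from rig import arm
print(arm.sign_off())"
```

```text
the job is handed in; nothing more can be done
None
```

I moved all four steel fixtures to the aluminium rack in order from the knob (block, mandrel, vise, stake), released them standing upright, and handed the job in at about 29 s of the 109 s; `sign_off()` returned no verdict.

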